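Measure the closing gap of a hand press with a taper gauge

TASK

Measure the closing gap of the hand press: first clear the two spoiled connectors off its lower plate into the scrap tray, then take the taper gauge by its handle, lay the blade flat on the lower plate and slide it straight in under the middle of the ram until it drags snugly between ram and plate, without forcing it. Finish while still holding the gauge by its handle at that depth, so that it can be read, and leave everything else on the bench where it is.

Things in the scene. Friction and masses are not known exactly. Their poses are not given: they have to be found in the camera images.
- press: Grey-green C-frame hand press, fixed. Origin: on the bench, below the middle of the ram's front lower edge; x points level into the gap, from the open front to the column; z up. Base and bright steel lower plate (140 mm wide, top 45 mm above the bench) begin at x = -160 mm. Head: from x = 10 mm inwards, 217 mm and more above the bench; column: from x = 80 mm. Nothing else over the plate at x < 0.
- mouth (a point): Point on the top of the press's lower plate, straight below the middle of the ram's front lower edge; axes as the press (x into the gap). The press's hand lever is on the -y side of the head, from x = 25 mm inwards, 215 to 395 mm above the bench; the ram's shaft reaches 375 mm.
- ram: The press's ram, standing still: square steel shaft with a steel block at its foot, 56 deep (x) x 70 wide (y) x 22 mm high, underside parallel to the lower plate. Origin: middle of the block's front lower edge, axes as the press. The gap under it is different each time, 4.2 to 6.7 mm, the same all over; it does not give when the gauge is pushed in.
- gauge: Taper gauge, about 180 g, first lying flat on the bench. Ribbed aluminium handle 70 long (x) x 18 wide (y) x 24 mm high; from its +x end a steel blade, 120 long, 14 wide, underside flat, flush with the handle's; top sloping: 2 mm thick at the tip, 1 mm more per 12 mm back. Origin: middle of the handle's underside; x along the blade to the tip, z up. It balances about 25 mm ahead of the origin.
- gauge_tip (a point): Middle of the lower edge of the gauge's tip: 155 mm from the gauge's origin along its x; axes as those of the gauge. When the gauge is snug it keeps pressing on ram and plate by itself and takes a push of 5 to 10 N to go any deeper; an arm that eases back a few mm after stopping frees it again.
- connector_short: Spoiled connector, dark plastic block 34 (x) x 16 (y) x 16 mm, 20 g, lying on the front part of the press's lower plate. Origin: centre of its underside.
- connector_long: Spoiled connector, dark plastic block 48 (x) x 16 (y) x 16 mm, 20 g, lying on the front part of the press's lower plate. Origin: centre of its underside.
- scrap_tray: Scrap tray, open grey plastic box 150 (x) x 130 (y) x 50 mm high, walls 3 mm, loose on the bench. Origin: centre of its underside.
- wire_spool: A loose black plastic wire spool with one blue flange, 64 mm across and 46 mm high, standing on end. Origin: centre of its underside.
- flux_bottle: A small amber bottle, 28 mm across and 58 mm high, standing. Origin: centre of its underside.
- screwdriver: A red-handled screwdriver, 190 mm long, lying. Origin: about its middle.
- tape_roll: A cardboard-brown ring of tape, 72 mm across, 18 mm high, lying flat. Origin: centre of its underside.
- side_cutters: Side cutters with blue grips, 145 mm long, lying flat. Origin: near the pivot.
- parts_box: A clear open box 100 x 75 x 32 mm with good connectors in it. Origin: centre of its underside.

How it is judged:
By the outcome, as a careful person would: the job done as asked, in the order asked, and still so for the second after the job is handed in, while the arm keeps its last pose, push and grip.
It also fails if it takes over 72 s, if anything falls off the work surface, if the arm or the gripper's body presses on something with over 40 N, if the wrist force passes 120 N, or if a joint passes its speed limit or range.

ROBOT

A 6-joint arm with a two-finger parallel gripper is mounted at the origin on the work surface. World frame = base frame: x ahead of the robot, y to its left, z up, the work surface at z = 0. Lengths are in m, angles in rad, forces in N, time in s.
With the tool pointing down it reaches from about 0.275 to 1 m from the base axis. Payload 8.4 kg.
Tool frame: the origin (TCP) lies at the very end of the fingers, on their centre line; the grasp point (between the pads) lies 19 mm behind it; z points along the fingers, y is the line along which they close (so a half turn about z gives the same grasp; the last joint's range is limited). The gripper opens to 85 mm and grips with 20 to 120 N. Pads are 22 mm wide; open, the fingers measure 114 mm over their backs; the gripper's body (76 mm by 85 mm) begins 54 mm behind the grasp point. The pads swing forward as they close: fully open they stand 13 mm farther back than shut.
Start: joints at [1.128, 0.353, 1.633, -0, 1.155, -0.002], TCP at [0.267, 0.565, 0.209] pointing down, gripper open.
Joint ranges: [-2.63, 2.63], [-0.92, 2.1], [0.06, 2.66], [-1.3, 4.44], [0, 2.69], [-3.02, 3.02]. Speed limits (rad/s): [2.22, 2.22, 2.79, 3.14, 3.14, 3.14].

INTERFACE

Orientations are given as a rotation vector (axis times angle).
In Python, from workcell import * gives the robot as it stands. The module is installed in compiled form; this text tells all that it offers.
- The arm moves only by the shell command python3 -m jog 'ROWS' [FORCE]. ROWS is JSON, a list of rows, each an object with "gripper": the finger opening in mm, from 0 to 85.4; "delta_pos": the shift along the tool's x, y, z each as a share of 0.15 m, from -1 to 1, a list of three; "turn": the turn, a rotation vector about the tool's x, y, z each as a share of 30 degrees, from -1 to 1, a list of three. A call has 1 to 20 rows; each row is the pose to reach, as a shift and turn from the pose commanded when the call began, along the tool's axes at that moment; what a row does not reach only later rows make up. A row lasts 1/12 s, in which the tool goes at most 41.7 mm and 7.16 degrees, less where a joint would pass 70% of its speed; a pose out of reach is approached as far as the arm can. A call with a number of a shift or a turn outside -1 to 1 is refused whole. A call with a gripper value outside its range is refused whole. The fingers move at their own pace and stop on an object; FORCE is the grip in N (left out, the last holds). Time passes only in rows, so rows that repeat a pose let the fingers close. It gives the time, the measured TCP pose, the force, the opening and the grip force at its end, in the units of the state.
- get_state(): the state, without advancing time (a new reading comes with each control period).
- camera(name): name is "scene" or "top"; returns the picture (480x640x3 uint8, red, green, blue); there is no depth.
- camera_info(name): a dict with "intrinsics" (3x3 intrinsics, pixels), "R" (3x3) and "t" (3): a world point X has camera coordinates R X + t. Camera axes: x right, y down, z forward; pixel columns grow to the right and rows downward; lengths in m; the calibration is good to about 2 mm. A picture is of the moment at which its call begins. camera_info takes no time and is no camera call.
- close_job(): hands the job in; it is judged then, once.
The state is a dict: "time_s": time; "joints": joint angles; "joint_vel": joint speeds; "joint_efforts": joint torques, N m; "eef_pos": TCP position; "orientation": TCP orientation; "wrist_force": force on the tool from outside, world axes, zero at the start; "ft_torque": the same for the moment, N m; "width": opening from 0.0 (shut) to 1.0 (fully open); "gripper_force": force on a finger pad.
Only numpy, scipy, OpenCV 4.12 (cv2) and the standard library are available. Lean on these libraries where they do the work, as an engineer would, in place of code of your own. Each camera call takes 0.05 s, during which the arm holds its last target. There are 200 camera calls.

## Working session

There is one attempt and no reset: what is moved stays moved. The work goes in short steps, Python scripts to look and compute and a shell command to move; the robot and the scene stay as the last step left them, time stands still between calls to the robot, and variables do not carry over. Pictures are saved under pics/ and viewed, at most 10 in all, crops included, and the job is handed in when it is done.

```bash
mkdir -p pics
cat > h.py <<'E'
from workcell import *
import numpy as np, cv2
from scipy.spatial.transform import Rotation as Ro
def ray(name,u,v,z):
    c=camera_info(name);K=np.array(c["intrinsics"]);R=np.array(c["R"]);t=np.array(c["t"])
    d=R.T@np.linalg.solve(K,[u,v,1]);o=-R.T@t
    return o+d*(z-o[2])/d[2]
def proj(name,X):
    c=camera_info(name);p=np.array(c["intrinsics"])@(np.array(c["R"])@np.array(X)+np.array(c["t"]));return p[:2]/p[2]
def snap(name,f,box=None,s=1):
    im=camera(name)
    if box: im=im[box[1]:box[3],box[0]:box[2]]
    im=cv2.resize(im,None,fx=s,fy=s,interpolation=cv2.INTER_CUBIC)
    cv2.imwrite(f,im[:,:,::-1])
E
python3 - <<'E'
from h import *
snap("top","pics/top0.png");snap("scene","pics/scene0.png")
for n in("top","scene"):
    c=camera_info(n);R=np.array(c["R"]);print(n,-R.T@np.array(c["t"]),c["intrinsics"],R.round(3))
s=get_state();print(s)
E
```

```text
top [0.30959676 0.05940608 1.40498578] [[605.15541448   0.         317.81155683]
 [  0.         605.15541448 237.84626426]
 [  0.           0.           1.        ]] [[-0.02  -1.     0.022]
 [-0.987  0.016 -0.161]
 [ 0.161 -0.025 -0.987]]
scene [0.88214809 0.48415473 0.89375826] [[466.99462121   0.         326.99575583]
 [  0.         466.99462121 243.3768562 ]
 [  0.           0.           1.        ]] [[-0.812  0.584  0.003]
 [ 0.48   0.67  -0.566]
 [-0.333 -0.458 -0.824]]
{'time_s': 0.1, 'joints': array([ 1.12760128e+00,  3.53562973e-01,  1.63404953e+00, -2.74414168e-06,
        1.15518072e+00, -2.41557452e-03]), 'joint_vel': array([ 2.73393169e-05, -2.64338161e-03, -7.15962287e-04, -1.33321639e-03,
       -1.66294536e-03,  1.43246700e-03]), 'joint_efforts': array([ 8.29897199e-04, -6.06355333e+01, -3.42824042e+01,  6.56297971e-05,
        3.85065592e-03,  1.18421190e-05]), 'eef_pos': array([0.26647348, 0.5648594 , 0.20815108]), 'orientation': array([-6.86724138e-01, -3.06534820e+00,  1.83995994e-03]), 'wrist_force': array([0.31168976, 1.12404872, 0.30057368]), 'ft_torque': array([-0.02991224, -0.02312319, -0.01464039]), 'gripper_force': 0.0, 'width': 0.9962665110773886}
```

View pics/top0.png

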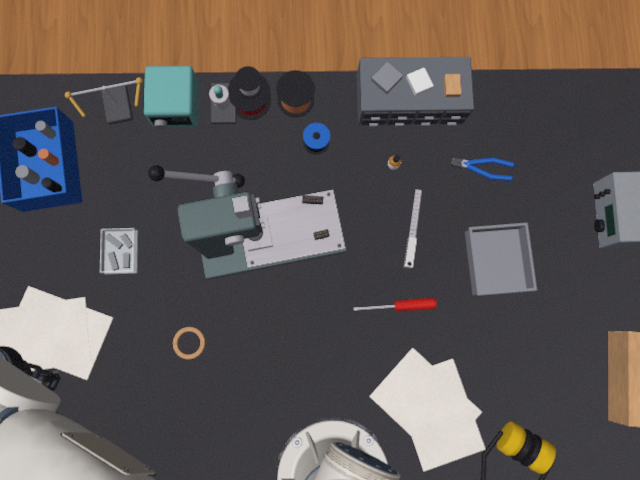

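View pics/scene0.png

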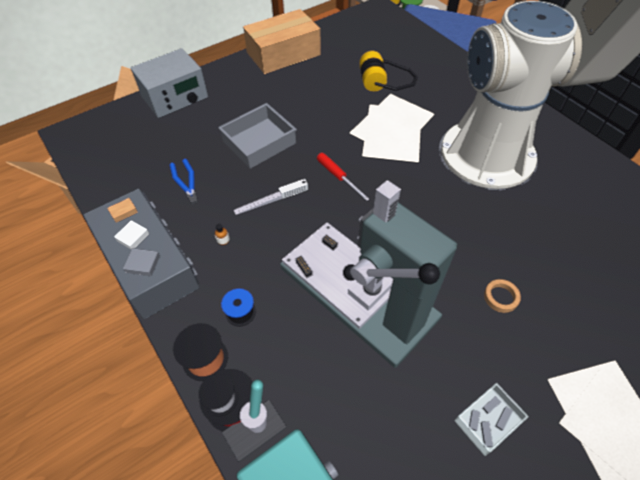

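The overview shows the press at about (270,230) in the top picture, opening to the right. The connectors are at (313,200) and (321,235), the gauge at (413,230) with its handle towards the robot, and the tray at (501,259). I'll crop in for accurate pixels.

Run:
```python
from h import *
snap("top","pics/c1.png",(225,175,435,280),3.8)
snap("scene","pics/c2.png",(220,170,420,320),4)
```

```text
(no output)
```

View pics/c1.png

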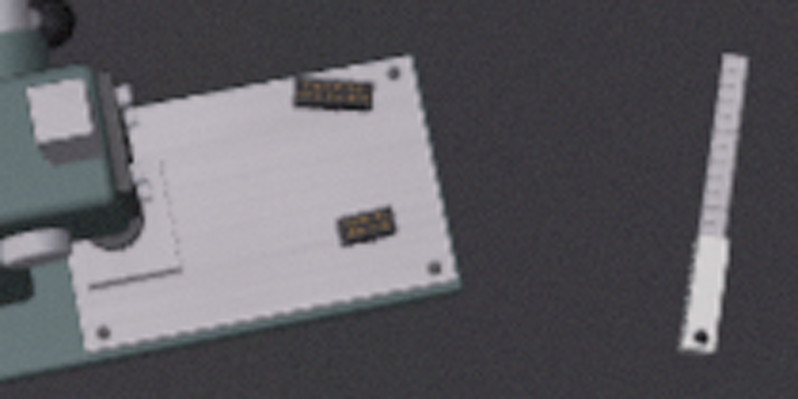

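View pics/c2.png

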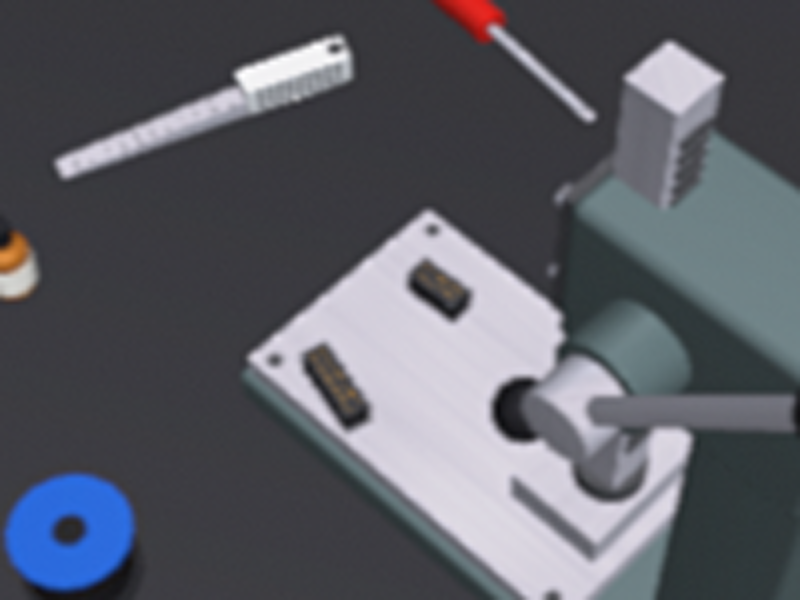

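The crops show clear edges. In c1, the plate's front corners are (411,57) and (459,287), and the ram block's upper front edge runs from (163,162) to (181,268). The gauge tip is at (735,55) and its handle end at (698,350). The connector centres are (334,93) and (367,226).

Run:
```python
from h import *
T=lambda u,v,z: ray("top",225+(u+.5)/3.8-.5,175+(v+.5)/3.8-.5,z)
S=lambda u,v,z: ray("scene",220+(u+.5)/4-.5,170+(v+.5)/4-.5,z)
a,b=T(411,57,.045),T(459,287,.045);print("front corners",a,b,np.linalg.norm(a-b))
a2,b2=S(247,360,.045),S(430,210,.045);print(" scene",a2,b2,np.linalg.norm(a2-b2))
c=T(88,350,.045);print("back corner",c, np.linalg.norm(c-b))
r1,r2=T(163,162,.0725),T(181,268,.0725);print("ram",r1,r2,np.linalg.norm(r1-r2),(r1+r2)/2)
print("ram scene fronttop corner",S(513,480,.0725))
y=(b-a)/np.linalg.norm(b-a);x=np.array([-y[1],y[0],0]);x*=np.sign(x[1])
e=(c-b);print("xdir from front",np.degrees(np.arctan2(x[1],x[0])),"side",np.degrees(np.arctan2(e[1],e[0])))
print("mouth from front",(a+b)/2+.16*x)
for n,p,q in(("long",T(297,92,.061),T(372,94,.061)),("short",T(340,231,.061),T(394,221,.061))):
    print(n,(p+q)/2,np.linalg.norm(p-q),np.degrees(np.arctan2(*(q-p)[1::-1])))
print("long scene",S(338,378,.061),S(320,347,.061),S(355,415,.061))
print("short scene",S(441,280,.061))
t=T(735,56,.002);h=T(698,350,.024);m=T(712,237,.024);print("gauge",t,h,m,np.linalg.norm((t-h)[:2]),np.linalg.norm((m-h)[:2]),np.degrees(np.arctan2(*(t-h)[1::-1])))
print(" scene",S(65,172,.002),S(341,45,.024))
t4=[ray("top",*p,.05) for p in((466,227),(528,223),(536,291),(474,297))];print("tray",np.mean(t4,0),t4)
```

```text
front corners [ 0.64306145 -0.01227994  0.045     ] [ 0.50148317 -0.03759747  0.045     ] 0.1438241505633944
 scene [ 0.64395036 -0.00980184  0.045     ] [ 0.50483005 -0.03448856  0.045     ] 0.14129364930273566
back corner [0.46749454 0.18376778 0.045     ] 0.2239593673925382
ram [0.57494674 0.13698334 0.0725    ] [0.5115897  0.12689898 0.0725    ] 0.06415456698482781 [0.54326822 0.13194116 0.0725    ]
ram scene fronttop corner [0.5820145  0.14345889 0.0725    ]
xdir from front 100.13866804960024 side 98.72907991869118
mouth from front [0.54410733 0.13256283 0.045     ]
long [0.61769865 0.03490533 0.061     ] 0.04489923328414702 -92.42480888273941
short [0.53667183 0.01714677 0.061     ] 0.03262131686029668 -80.31323273063991
long scene [0.6156811  0.03674735 0.061     ] [0.61256798 0.01516365 0.061     ] [0.62119509 0.0605417  0.061     ]
short scene [0.5349302  0.01744609 0.061     ]
gauge [ 0.65126175 -0.21847236  0.002     ] [ 0.46344616 -0.1830239   0.024     ] [ 0.53265716 -0.19468161  0.024     ] 0.19113159823913428 0.07018592668203925 -10.688318323984126
 scene [ 0.64870862 -0.21291765  0.002     ] [ 0.46542341 -0.18378074  0.024     ]
tray [ 0.47408208 -0.39055361  0.05      ] [array([ 0.54959369, -0.31498477,  0.05      ]), array([ 0.55661578, -0.45873781,  0.05      ]), array([ 0.40048464, -0.464988  ,  0.05      ]), array([ 0.38963419, -0.32350386,  0.05      ])]
```

```bash
cat >> h.py <<'E'
def plan(wps,s=None):
    """wps: (x,y,z,phi of tool y in deg), tool down; prints shares for successive calls"""
    s=s or get_state();p=np.array(s["eef_pos"]);R=Ro.from_rotvec(s["orientation"])
    for w in wps:
        f=np.radians(w[3]);Y=[np.cos(f),np.sin(f),0];X=[-np.sin(f),np.cos(f),0]
        G=Ro.from_matrix(np.c_[X,Y,[0,0,-1]])
        d=R.inv().apply(np.array(w[:3])-p)/.15;t=np.degrees((R.inv()*G).as_rotvec())/30
        # tool x must be y x z
        print(w,"pos",d.round(3),"turn",t.round(3)); p=np.array(w[:3]);R=G
def where():
    s=get_state();R=Ro.from_rotvec(s["orientation"]).as_matrix()
    print("t",round(s["time_s"],2),"p",np.round(s["eef_pos"],4),"phi",np.degrees(np.arctan2(R[1,1],R[0,1])).round(2),"tilt",R[:,2].round(4),"F",np.round(s["wrist_force"],1),"w",round(s["width"]*85.4,1),"g",round(s["gripper_force"],1),"q",np.round(s["joints"],2))
E
python3 - <<'E'
from h import *
where()
plan([(.31,.43,.22,45),(.32,.29,.22,20),(.335,.15,.22,5),(.36,.02,.22,-7),(.49,.034,.22,-7),(.6165,.036,.15,-7),(.6165,.036,.0475,-7)])
E
```

```text
t 0.2 p [0.2665 0.565  0.2083] phi 64.75 tilt [-4.e-04 -8.e-04 -1.e+00] F [-0.2 -0.2  0.4] w 85.2 g 0.0 q [ 1.13  0.35  1.63 -0.    1.16 -0.  ]
(0.31, 0.43, 0.22, 45) pos [-0.646 -0.69  -0.077] turn [-0.002  0.     0.658]
(0.32, 0.29, 0.22, 20) pos [-0.707 -0.613  0.   ] turn [0.    0.    0.833]
(0.335, 0.15, 0.22, 5) pos [-0.911 -0.225  0.   ] turn [0.  0.  0.5]
(0.36, 0.02, 0.22, -7) pos [-0.878  0.09   0.   ] turn [0.  0.  0.4]
(0.49, 0.034, 0.22, -7) pos [0.198 0.849 0.   ] turn [0. 0. 0.]
(0.6165, 0.036, 0.15, -7) pos [0.116 0.835 0.467] turn [0. 0. 0.]
(0.6165, 0.036, 0.0475, -7) pos [0.    0.    0.683] turn [0. 0. 0.]
```

```bash
python3 -m jog '[{"gripper":45,"delta_pos":[-0.65,-0.69,-0.08],"turn":[0,0,0.66]},{"gripper":45,"delta_pos":[-0.65,-0.69,-0.08],"turn":[0,0,0.66]},{"gripper":45,"delta_pos":[-0.65,-0.69,-0.08],"turn":[0,0,0.66]},{"gripper":45,"delta_pos":[-0.65,-0.69,-0.08],"turn":[0,0,0.66]}]' 60
python3 -m jog '[{"gripper":45,"delta_pos":[-0.7,-0.61,0],"turn":[0,0,0.83]},{"gripper":45,"delta_pos":[-0.7,-0.61,0],"turn":[0,0,0.83]},{"gripper":45,"delta_pos":[-0.7,-0.61,0],"turn":[0,0,0.83]},{"gripper":45,"delta_pos":[-0.7,-0.61,0],"turn":[0,0,0.83]},{"gripper":45,"delta_pos":[-0.7,-0.61,0],"turn":[0,0,0.83]}]'
python3 -m jog '[{"gripper":45,"delta_pos":[-0.91,-0.23,0],"turn":[0,0,0.5]},{"gripper":45,"delta_pos":[-0.91,-0.23,0],"turn":[0,0,0.5]},{"gripper":45,"delta_pos":[-0.91,-0.23,0],"turn":[0,0,0.5]},{"gripper":45,"delta_pos":[-0.91,-0.23,0],"turn":[0,0,0.5]},{"gripper":45,"delta_pos":[-0.91,-0.23,0],"turn":[0,0,0.5]}]'
python3 -m jog '[{"gripper":45,"delta_pos":[-0.88,0.09,0],"turn":[0,0,0.4]},{"gripper":45,"delta_pos":[-0.88,0.09,0],"turn":[0,0,0.4]},{"gripper":45,"delta_pos":[-0.88,0.09,0],"turn":[0,0,0.4]},{"gripper":45,"delta_pos":[-0.88,0.09,0],"turn":[0,0,0.4]},{"gripper":45,"delta_pos":[-0.88,0.09,0],"turn":[0,0,0.4]}]'
python3 -m jog '[{"gripper":45,"delta_pos":[0.2,0.85,0],"turn":[0,0,0]},{"gripper":45,"delta_pos":[0.2,0.85,0],"turn":[0,0,0]},{"gripper":45,"delta_pos":[0.2,0.85,0],"turn":[0,0,0]},{"gripper":45,"delta_pos":[0.2,0.85,0],"turn":[0,0,0]},{"gripper":45,"delta_pos":[0.2,0.85,0],"turn":[0,0,0]}]'
python3 -c "
from h import *
where();plan([(.6165,.036,.12,-7),(.6165,.036,.0475,-7)])"
```

```text
time_s: 0.53
eef_pos: [0.311, 0.426, 0.2207]
orientation: [1.213, 2.897, -0.004]
wrist_force: [0.1, -0.5, -0.3]
width: 0.526
gripper_force: 0.0
time_s: 0.95
eef_pos: [0.3197, 0.288, 0.2207]
orientation: [1.808, 2.569, -0.002]
wrist_force: [0.0, 0.4, 0.8]
width: 0.526
gripper_force: 0.0
time_s: 1.37
eef_pos: [0.3348, 0.1492, 0.2209]
orientation: [2.122, 2.316, 0.0]
wrist_force: [0.8, 0.3, 0.5]
width: 0.525
gripper_force: 0.0
time_s: 1.78
eef_pos: [0.3607, 0.0196, 0.221]
orientation: [2.355, 2.079, 0.001]
wrist_force: [-0.2, 1.0, -0.6]
width: 0.531
gripper_force: 0.0
time_s: 2.2
eef_pos: [0.4922, 0.0378, 0.2201]
orientation: [-2.349, -2.086, -0.001]
wrist_force: [-1.2, 0.0, -0.3]
width: 0.524
gripper_force: 0.0
t 2.2 p [0.4922 0.0378 0.2201] phi -6.79 tilt [-2.e-04  8.e-04 -1.e+00] F [-1.2  0.  -0.3] w 44.7 g 0.0 q [0.07 0.14 1.9  0.   1.11 0.19]
(0.6165, 0.036, 0.12, -7) pos [0.085 0.825 0.667] turn [-0.001 -0.001  0.007]
(0.6165, 0.036, 0.0475, -7) pos [0.    0.    0.483] turn [0. 0. 0.]
```

```bash
python3 -m jog '[{"gripper":45,"delta_pos":[0.09,0.82,0.3],"turn":[0,0,0]},{"gripper":45,"delta_pos":[0.09,0.82,0.5],"turn":[0,0,0]},{"gripper":45,"delta_pos":[0.09,0.82,0.67],"turn":[0,0,0]},{"gripper":45,"delta_pos":[0.09,0.82,0.67],"turn":[0,0,0]},{"gripper":45,"delta_pos":[0.09,0.82,0.67],"turn":[0,0,0]},{"gripper":45,"delta_pos":[0.09,0.82,0.67],"turn":[0,0,0]}]'
python3 - <<'E'
from h import *
where()
plan([(.6165,.036,.0475,-7)])
snap("scene","pics/s1.png",(220,170,420,320),4)
E
```

```text
time_s: 2.7
eef_pos: [0.6114, 0.0353, 0.1177]
orientation: [-2.347, -2.082, 0.007]
wrist_force: [-0.5, 0.6, 0.6]
width: 0.525
gripper_force: 0.0
t 2.7 p [0.6114 0.0353 0.1177] phi -6.86 tilt [-5.7e-03  1.0e-04 -1.0e+00] F [-0.5  0.6  0.6] w 44.9 g 0.0 q [0.05 0.43 1.73 0.   0.98 0.17]
(0.6165, 0.036, 0.0475, -7) pos [0.009 0.036 0.468] turn [-0.011  0.001  0.005]
```

View pics/s1.png

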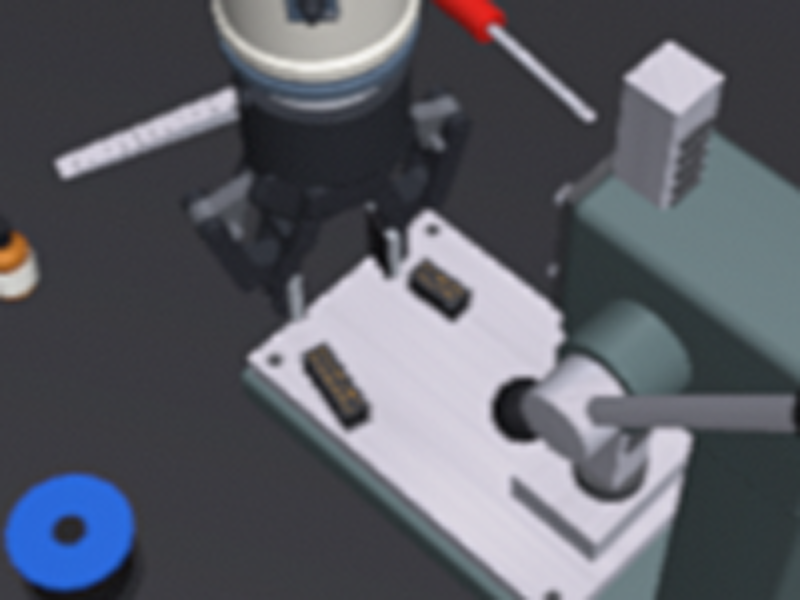

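The fingers are in line above the long connector at (335,385). They're still high and not touching anything. I'll descend and close.

```bash
python3 -m jog '[{"gripper":45,"delta_pos":[0,0,0.15],"turn":[0,0,0]},{"gripper":45,"delta_pos":[0,0,0.3],"turn":[0,0,0]},{"gripper":45,"delta_pos":[0,0,0.42],"turn":[0,0,0]},{"gripper":45,"delta_pos":[0,0,0.47],"turn":[0,0,0]},{"gripper":45,"delta_pos":[0,0,0.47],"turn":[0,0,0]},{"gripper":45,"delta_pos":[0,0,0.47],"turn":[0,0,0]},{"gripper":5,"delta_pos":[0,0,0.47],"turn":[0,0,0]},{"gripper":5,"delta_pos":[0,0,0.47],"turn":[0,0,0]},{"gripper":5,"delta_pos":[0,0,0.47],"turn":[0,0,0]},{"gripper":5,"delta_pos":[0,0,0.47],"turn":[0,0,0]},{"gripper":5,"delta_pos":[0,0,0.47],"turn":[0,0,0]},{"gripper":5,"delta_pos":[0,0,0.47],"turn":[0,0,0]},{"gripper":5,"delta_pos":[0,0,0.47],"turn":[0,0,0]},{"gripper":5,"delta_pos":[0,0,0.47],"turn":[0,0,0]}]' 30
python3 -c "
from h import *
where();plan([(.6165,.036,.15,-7),(.6,-.11,.17,-20),(.54,-.25,.17,-40),(.475,-.368,.17,-60)])"
```

```text
time_s: 3.92
eef_pos: [0.6134, 0.0335, 0.0497]
orientation: [-2.352, -2.083, 0.0]
wrist_force: [-0.3, -0.2, -0.2]
width: 0.057
gripper_force: 0.0
t 3.92 p [0.6134 0.0335 0.0497] phi -6.96 tilt [-1.e-04 -0.e+00 -1.e+00] F [-0.3 -0.2 -0.2] w 4.9 g 0.0 q [ 0.05  0.52  1.77 -0.    0.85  0.17]
(0.6165, 0.036, 0.15, -7) pos [ 0.019  0.018 -0.668] turn [-0.     0.     0.001]
(0.6, -0.11, 0.17, -20) pos [-0.979  0.009 -0.133] turn [0.    0.    0.433]
(0.54, -0.25, 0.17, -40) pos [-1.014 -0.057  0.   ] turn [0.    0.    0.667]
(0.475, -0.368, 0.17, -60) pos [-0.881  0.174  0.   ] turn [0.    0.    0.667]
```

Run:
```python
from h import *
snap("scene","pics/s2.png",(240,200,370,290),6)
```

```text
(no output)
```

View pics/s2.png

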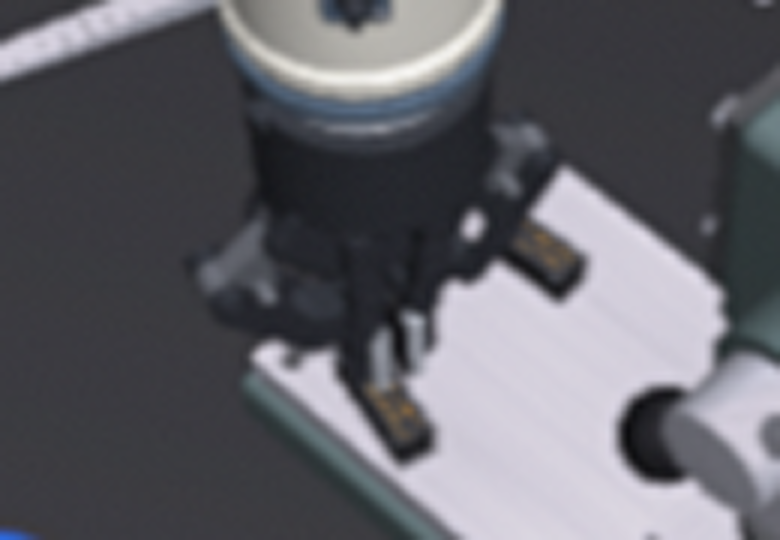

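Run:
```python
from h import *
p=get_state()["eef_pos"]
f=lambda q:((proj("scene",q)-[240,200])*6).round(0)
for dz in(0,.005,.01,.015,.02):
    print(dz,f(p+[0,0,dz]),f(p+[0,.011,dz]))
for y in(.012,.036,.060):print(f([.6165,y,.061]))
```

```text
0 [386. 392.] [404. 414.]
0.005 [386. 385.] [403. 406.]
0.01 [385. 377.] [403. 399.]
0.015 [385. 370.] [402. 391.]
0.02 [384. 362.] [402. 384.]
[344. 338.]
[382. 384.]
[421. 432.]
```

The long connector hasn't moved: its end is still at (415,455). The closed pads end at about (395,380), in front of and above it, so the fingertips stayed above its top. I'll open up and feel downward, watching the wrist force.

```bash
python3 -m jog '[{"gripper":40,"delta_pos":[0,0,0],"turn":[0,0,0]},{"gripper":40,"delta_pos":[0,0,0],"turn":[0,0,0]},{"gripper":40,"delta_pos":[0,0,0],"turn":[0,0,0]},{"gripper":40,"delta_pos":[0,0.02,0.015],"turn":[0,0,0]},{"gripper":40,"delta_pos":[0,0.02,0.015],"turn":[0,0,0]},{"gripper":40,"delta_pos":[0,0.02,0.015],"turn":[0,0,0]}]' 30
python3 -c "
from h import *
where()"
python3 -m jog '[{"gripper":40,"delta_pos":[0,0,0.01],"turn":[0,0,0]},{"gripper":40,"delta_pos":[0,0,0.01],"turn":[0,0,0]},{"gripper":40,"delta_pos":[0,0,0.01],"turn":[0,0,0]}]' 30
python3 -c "
from h import *
where()"
```

```text
time_s: 4.47
eef_pos: [0.6165, 0.0332, 0.0473]
orientation: [-2.352, -2.083, 0.0]
wrist_force: [0.0, 1.1, 0.8]
width: 0.469
gripper_force: 0.0
t 4.47 p [0.6165 0.0332 0.0473] phi -6.96 tilt [-1.e-04 -0.e+00 -1.e+00] F [0.  1.1 0.8] w 40.1 g 0.0 q [ 0.05  0.53  1.77 -0.    0.84  0.17]
time_s: 4.72
eef_pos: [0.6163, 0.0332, 0.0459]
orientation: [-2.352, -2.083, 0.0]
wrist_force: [0.7, -0.7, -0.1]
width: 0.467
gripper_force: 0.0
t 4.72 p [0.6163 0.0332 0.0459] phi -6.95 tilt [-3.e-04 -0.e+00 -1.e+00] F [ 0.7 -0.7 -0.1] w 39.9 g 0.0 q [ 0.05  0.53  1.77 -0.    0.84  0.17]
```

```bash
python3 -m jog '[{"gripper":30,"delta_pos":[0,0,0],"turn":[0,0,0]},{"gripper":20,"delta_pos":[0,0,0],"turn":[0,0,0]},{"gripper":10,"delta_pos":[0,0,0],"turn":[0,0,0]},{"gripper":10,"delta_pos":[0,0,0],"turn":[0,0,0]},{"gripper":10,"delta_pos":[0,0,0],"turn":[0,0,0]},{"gripper":10,"delta_pos":[0,0,0],"turn":[0,0,0]}]' 30
python3 - <<'E'
from h import *
where()
im=[camera("scene")[200:290,240:370],camera("top")[180:250,280:360]]
cv2.imwrite("pics/s3.png",np.hstack([cv2.resize(i,(390,390*i.shape[0]//i.shape[1]),interpolation=cv2.INTER_CUBIC)[:270] if 0 else cv2.resize(i,(400,300),interpolation=cv2.INTER_CUBIC) for i in im])[:,:,::-1])
E
```

```text
time_s: 5.22
eef_pos: [0.6164, 0.0332, 0.0461]
orientation: [2.352, 2.083, 0.0]
wrist_force: [-0.6, 0.4, 0.1]
width: 0.117
gripper_force: 0.0
t 5.22 p [0.6164 0.0332 0.0461] phi -6.95 tilt [ 1.e-04  0.e+00 -1.e+00] F [-0.6  0.4  0.1] w 9.9 g 0.0 q [0.05 0.53 1.77 0.   0.84 0.17]
```

View pics/s3.png

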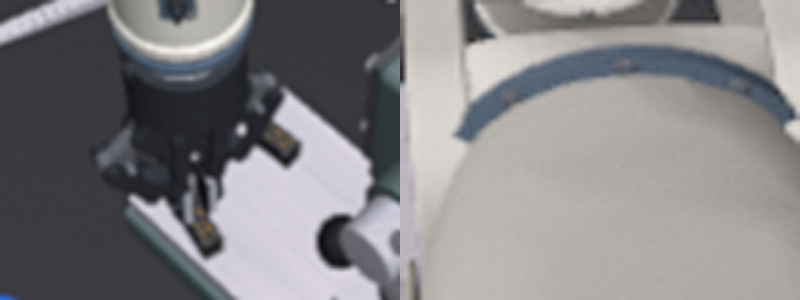

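The pads close to 10 mm without touching anything, and in the picture they're still above the connector. So the real fingertips end about 15 mm or more short of the reported TCP. I'll go lower in small steps, watching the force.

```bash
python3 -m jog '[{"gripper":36,"delta_pos":[0,0,0],"turn":[0,0,0]},{"gripper":36,"delta_pos":[0,0,0],"turn":[0,0,0]},{"gripper":36,"delta_pos":[0,0,0],"turn":[0,0,0]},{"gripper":36,"delta_pos":[0,0,0.02],"turn":[0,0,0]},{"gripper":36,"delta_pos":[0,0,0.04],"turn":[0,0,0]},{"gripper":36,"delta_pos":[0,0,0.06],"turn":[0,0,0]},{"gripper":36,"delta_pos":[0,0,0.06],"turn":[0,0,0]}]' 30
python3 -m jog '[{"gripper":10,"delta_pos":[0,0,0],"turn":[0,0,0]},{"gripper":10,"delta_pos":[0,0,0],"turn":[0,0,0]},{"gripper":10,"delta_pos":[0,0,0],"turn":[0,0,0]},{"gripper":10,"delta_pos":[0,0,0],"turn":[0,0,0]},{"gripper":10,"delta_pos":[0,0,0],"turn":[0,0,0]}]' 30
python3 -c "
from h import *
where()"
```

```text
time_s: 5.9
eef_pos: [0.6159, 0.0332, 0.0362]
orientation: [-2.352, -2.082, 0.001]
wrist_force: [0.1, -0.6, 0.0]
width: 0.42
gripper_force: 0.0
time_s: 6.32
eef_pos: [0.6165, 0.0332, 0.0371]
orientation: [2.352, 2.083, 0.0]
wrist_force: [0.1, 0.5, 0.4]
width: 0.164
gripper_force: 29.1
t 6.32 p [0.6165 0.0332 0.0371] phi -6.96 tilt [ 1.e-04 -0.e+00 -1.e+00] F [0.1 0.5 0.4] w 14.0 g 29.1 q [ 0.05  0.54  1.77 -0.    0.83  0.17]
```

```bash
python3 -m jog '[{"gripper":30,"delta_pos":[0,0,0],"turn":[0,0,0]},{"gripper":30,"delta_pos":[0,0,0],"turn":[0,0,0]},{"gripper":30,"delta_pos":[0,0.0,0.02],"turn":[0,0,0]},{"gripper":30,"delta_pos":[0,0,0.035],"turn":[0,0,0]},{"gripper":30,"delta_pos":[0,0,0.035],"turn":[0,0,0]},{"gripper":8,"delta_pos":[0,0,0.035],"turn":[0,0,0]},{"gripper":8,"delta_pos":[0,0,0.035],"turn":[0,0,0]},{"gripper":8,"delta_pos":[0,0,0.035],"turn":[0,0,0]},{"gripper":8,"delta_pos":[0,0,0.035],"turn":[0,0,0]},{"gripper":8,"delta_pos":[0,0,0.035],"turn":[0,0,0]}]' 40
python3 -m jog '[{"gripper":8,"delta_pos":[0,0,-0.2],"turn":[0,0,0]},{"gripper":8,"delta_pos":[0,0,-0.45],"turn":[0,0,0]},{"gripper":8,"delta_pos":[0,0,-0.7],"turn":[0,0,0]},{"gripper":8,"delta_pos":[0,0,-0.8],"turn":[0,0,0]},{"gripper":8,"delta_pos":[0,0,-0.8],"turn":[0,0,0]},{"gripper":8,"delta_pos":[0,0,-0.8],"turn":[0,0,0]}]'
python3 - <<'E'
from h import *
where()
plan([(.60,-.105,.16,-20),(.54,-.24,.16,-40),(.475,-.365,.16,-60)])
E
```

```text
time_s: 7.15
eef_pos: [0.6164, 0.0332, 0.0318]
orientation: [2.352, 2.083, 0.0]
wrist_force: [-0.4, -1.2, 0.6]
width: 0.172
gripper_force: 39.5
time_s: 7.65
eef_pos: [0.6169, 0.0333, 0.1526]
orientation: [2.351, 2.082, 0.003]
wrist_force: [0.7, 0.1, -0.4]
width: 0.171
gripper_force: 39.5
t 7.65 p [0.6169 0.0333 0.1526] phi -6.96 tilt [ 2.e-03  1.e-04 -1.e+00] F [ 0.7  0.1 -0.4] w 14.6 g 39.5 q [0.05 0.4  1.7  0.   1.04 0.17]
(0.6, -0.105, 0.16, -20) pos [-0.929 -0.    -0.049] turn [ 0.004 -0.001  0.435]
(0.54, -0.24, 0.16, -40) pos [-0.983 -0.068  0.   ] turn [0.    0.    0.667]
(0.475, -0.365, 0.16, -60) pos [-0.917  0.204  0.   ] turn [0.    0.    0.667]
```

```bash
python3 -m jog '[{"gripper":8,"delta_pos":[-0.95,-0.08,0],"turn":[0,0,0]},{"gripper":8,"delta_pos":[-0.95,-0.08,0],"turn":[0,0,0]},{"gripper":8,"delta_pos":[-0.95,-0.08,0],"turn":[0,0,0]},{"gripper":8,"delta_pos":[-0.95,-0.08,0],"turn":[0,0,0]},{"gripper":8,"delta_pos":[-0.95,-0.08,0],"turn":[0,0,0]}]'
python3 -m jog '[{"gripper":8,"delta_pos":[-0.95,-0.5,0],"turn":[0,0,0]},{"gripper":8,"delta_pos":[-0.95,-0.5,0],"turn":[0,0,0]},{"gripper":8,"delta_pos":[-0.95,-0.5,0],"turn":[0,0,0]},{"gripper":8,"delta_pos":[-0.95,-0.5,0],"turn":[0,0,0]},{"gripper":8,"delta_pos":[-0.95,-0.5,0],"turn":[0,0,0]},{"gripper":8,"delta_pos":[-0.95,-0.5,0],"turn":[0,0,0]}]'
python3 - <<'E'
from h import *
where()
plan([(.44,-.39,.15,-7),(.44,-.39,-.005,-7)])
E
```

```text
time_s: 8.07
eef_pos: [0.585, -0.1102, 0.1497]
orientation: [-2.354, -2.077, 0.005]
wrist_force: [0.5, -0.9, -0.0]
width: 0.168
gripper_force: 39.5
time_s: 8.57
eef_pos: [0.4941, -0.2395, 0.1504]
orientation: [-2.353, -2.078, 0.001]
wrist_force: [0.1, 0.8, -0.1]
width: 0.175
gripper_force: 39.5
t 8.57 p [ 0.4941 -0.2395  0.1504] phi -7.12 tilt [-0.002   0.0013 -1.    ] F [ 0.1  0.8 -0.1] w 14.9 g 39.5 q [-0.45  0.3   1.85  0.    0.99 -0.33]
(0.44, -0.39, 0.15, -7) pos [-1.04  -0.233  0.002] turn [-0.004 -0.002 -0.004]
(0.44, -0.39, -0.005, -7) pos [0.    0.    1.033] turn [0. 0. 0.]
```

```bash
python3 -m jog '[{"gripper":8,"delta_pos":[-1,-0.23,0],"turn":[0,0,0]},{"gripper":8,"delta_pos":[-1,-0.23,0],"turn":[0,0,0]},{"gripper":8,"delta_pos":[-1,-0.23,0],"turn":[0,0,0]},{"gripper":8,"delta_pos":[-1,-0.23,0],"turn":[0,0,0]},{"gripper":8,"delta_pos":[-1,-0.23,0],"turn":[0,0,0]},{"gripper":8,"delta_pos":[-1,-0.23,0],"turn":[0,0,0]}]'
python3 -m jog '[{"gripper":8,"delta_pos":[0,0,0.25],"turn":[0,0,0]},{"gripper":8,"delta_pos":[0,0,0.5],"turn":[0,0,0]},{"gripper":8,"delta_pos":[0,0,0.75],"turn":[0,0,0]},{"gripper":8,"delta_pos":[0,0,0.9],"turn":[0,0,0]},{"gripper":8,"delta_pos":[0,0,1],"turn":[0,0,0]},{"gripper":8,"delta_pos":[0,0,1],"turn":[0,0,0]},{"gripper":8,"delta_pos":[0,0,1],"turn":[0,0,0]},{"gripper":36,"delta_pos":[0,0,1],"turn":[0,0,0]},{"gripper":36,"delta_pos":[0,0,1],"turn":[0,0,0]},{"gripper":36,"delta_pos":[0,0,1],"turn":[0,0,0]}]'
python3 -m jog '[{"gripper":36,"delta_pos":[0,0,-0.25],"turn":[0,0,0]},{"gripper":36,"delta_pos":[0,0,-0.5],"turn":[0,0,0]},{"gripper":36,"delta_pos":[0,0,-0.75],"turn":[0,0,0]},{"gripper":36,"delta_pos":[0,0,-1],"turn":[0,0,0]},{"gripper":36,"delta_pos":[0,0,-1],"turn":[0,0,0]},{"gripper":36,"delta_pos":[0,0,-1],"turn":[0,0,0]}]'
python3 - <<'E'
from h import *
where()
im=camera("scene");cv2.imwrite("pics/s4.png",im[:,:,::-1])
plan([(.49,-.26,.15,-7),(.53,-.12,.15,5),(.535,.018,.15,10),(.535,.018,.033,10)])
E
```

```text
time_s: 9.07
eef_pos: [0.4434, -0.3836, 0.1506]
orientation: [-2.352, -2.08, -0.001]
wrist_force: [0.4, 0.3, -0.8]
width: 0.175
gripper_force: 39.5
time_s: 9.9
eef_pos: [0.4442, -0.3842, 0.0032]
orientation: [2.35, 2.081, 0.001]
wrist_force: [0.6, 0.1, 0.3]
width: 0.42
gripper_force: 0.0
time_s: 10.4
eef_pos: [0.4447, -0.3853, 0.1554]
orientation: [2.347, 2.078, 0.001]
wrist_force: [0.4, -0.0, -0.9]
width: 0.42
gripper_force: 0.0
t 10.4 p [ 0.4447 -0.3853  0.1554] phi -6.97 tilt [ 0.0051 -0.0044 -1.    ] F [ 0.4 -0.  -0.9] w 35.9 g 0.0 q [-0.72  0.35  1.77  0.    1.02 -0.59]
(0.49, -0.26, 0.15, -7) pos [0.86  0.207 0.021] turn [0.005 0.003 0.001]
(0.53, -0.12, 0.15, 5) pos [0.959 0.151 0.   ] turn [ 0.   0.  -0.4]
(0.535, 0.018, 0.15, 10) pos [0.914 0.113 0.   ] turn [ 0.     0.    -0.167]
(0.535, 0.018, 0.033, 10) pos [0.   0.   0.78] turn [0. 0. 0.]
```

```bash
python3 -m jog '[{"gripper":36,"delta_pos":[0.86,0.21,0],"turn":[0,0,0]},{"gripper":36,"delta_pos":[0.86,0.21,0],"turn":[0,0,0]},{"gripper":36,"delta_pos":[0.86,0.21,0],"turn":[0,0,0]},{"gripper":36,"delta_pos":[0.86,0.21,0],"turn":[0,0,0]}]'
python3 -m jog '[{"gripper":36,"delta_pos":[0.96,0.15,0],"turn":[0,0,-0.4]},{"gripper":36,"delta_pos":[0.96,0.15,0],"turn":[0,0,-0.4]},{"gripper":36,"delta_pos":[0.96,0.15,0],"turn":[0,0,-0.4]},{"gripper":36,"delta_pos":[0.96,0.15,0],"turn":[0,0,-0.4]}]'
python3 -m jog '[{"gripper":36,"delta_pos":[0.91,0.11,0],"turn":[0,0,-0.17]},{"gripper":36,"delta_pos":[0.91,0.11,0],"turn":[0,0,-0.17]},{"gripper":36,"delta_pos":[0.91,0.11,0],"turn":[0,0,-0.17]},{"gripper":36,"delta_pos":[0.91,0.11,0],"turn":[0,0,-0.17]},{"gripper":36,"delta_pos":[0.91,0.11,0],"turn":[0,0,-0.17]},{"gripper":36,"delta_pos":[0.91,0.11,0],"turn":[0,0,-0.17]}]'
python3 - <<'E'
from h import *
where()
plan([(.536,.0173,.032,10)])
E
```

```text
time_s: 10.78
eef_pos: [0.4901, -0.2545, 0.1501]
orientation: [-2.348, -2.082, -0.001]
wrist_force: [-0.2, -0.7, -0.2]
width: 0.421
gripper_force: 0.0
time_s: 11.12
eef_pos: [0.5294, -0.1157, 0.1504]
orientation: [-2.118, -2.317, 0.001]
wrist_force: [0.4, 0.1, -0.5]
width: 0.425
gripper_force: 0.0
time_s: 11.62
eef_pos: [0.5335, 0.0182, 0.1507]
orientation: [-2.013, -2.41, 0.003]
wrist_force: [-0.3, -0.2, 0.5]
width: 0.426
gripper_force: 0.0
t 11.62 p [0.5335 0.0182 0.1507] phi 10.27 tilt [-1.9e-03 -5.0e-04 -1.0e+00] F [-0.3 -0.2  0.5] w 36.3 g 0.0 q [ 0.03  0.28  1.88 -0.    0.98 -0.15]
(0.536, 0.0173, 0.032, 10) pos [-0.009  0.017  0.792] turn [-0.004  0.     0.009]
```

View pics/s4.png

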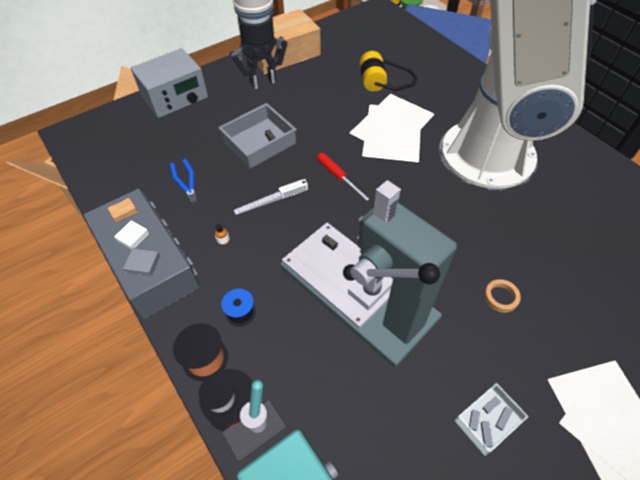

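The long connector is in the tray at (269,135), and the rest of the bench is unchanged. Now I'll pick up the short one at (331,241).

```bash
python3 -m jog '[{"gripper":36,"delta_pos":[0,0.015,0.2],"turn":[0,0,0]},{"gripper":36,"delta_pos":[0,0.015,0.4],"turn":[0,0,0]},{"gripper":36,"delta_pos":[0,0.015,0.6],"turn":[0,0,0]},{"gripper":36,"delta_pos":[0,0.015,0.72],"turn":[0,0,0]},{"gripper":36,"delta_pos":[0,0.015,0.79],"turn":[0,0,0]},{"gripper":36,"delta_pos":[0,0.015,0.79],"turn":[0,0,0]},{"gripper":36,"delta_pos":[0,0.015,0.79],"turn":[0,0,0]},{"gripper":8,"delta_pos":[0,0.015,0.79],"turn":[0,0,0]},{"gripper":8,"delta_pos":[0,0.015,0.79],"turn":[0,0,0]},{"gripper":8,"delta_pos":[0,0.015,0.79],"turn":[0,0,0]},{"gripper":8,"delta_pos":[0,0.015,0.79],"turn":[0,0,0]},{"gripper":8,"delta_pos":[0,0.015,0.79],"turn":[0,0,0]},{"gripper":8,"delta_pos":[0,0.015,0.79],"turn":[0,0,0]}]' 40
python3 -m jog '[{"gripper":8,"delta_pos":[0,0,-0.2],"turn":[0,0,0]},{"gripper":8,"delta_pos":[0,0,-0.4],"turn":[0,0,0]},{"gripper":8,"delta_pos":[0,0,-0.6],"turn":[0,0,0]},{"gripper":8,"delta_pos":[0,0,-0.8],"turn":[0,0,0]},{"gripper":8,"delta_pos":[0,0,-0.8],"turn":[0,0,0]},{"gripper":8,"delta_pos":[0,0,-0.8],"turn":[0,0,0]}]'
python3 - <<'E'
from h import *
where()
plan([(.53,-.12,.15,5),(.52,-.26,.15,0),(.51,-.385,.15,0),(.51,-.385,.003,0)])
E
```

```text
time_s: 12.7
eef_pos: [0.5377, 0.0182, 0.0347]
orientation: [2.014, 2.408, 0.002]
wrist_force: [-0.3, -3.2, 7.0]
width: 0.165
gripper_force: 39.7
time_s: 13.2
eef_pos: [0.5379, 0.0186, 0.1556]
orientation: [2.014, 2.407, 0.005]
wrist_force: [-0.2, 0.8, -0.3]
width: 0.169
gripper_force: 39.2
t 13.2 p [0.5379 0.0186 0.1556] phi 10.16 tilt [ 4.8e-03  2.0e-04 -1.0e+00] F [-0.2  0.8 -0.3] w 14.5 g 39.2 q [ 0.03  0.28  1.87  0.    0.99 -0.15]
(0.53, -0.12, 0.15, 5) pos [-0.9   -0.215  0.037] turn [0.009 0.001 0.172]
(0.52, -0.26, 0.15, 0) pos [-0.924 -0.148  0.   ] turn [0.    0.    0.167]
(0.51, -0.385, 0.15, 0) pos [-0.833 -0.067  0.   ] turn [0. 0. 0.]
(0.51, -0.385, 0.003, 0) pos [0.   0.   0.98] turn [0. 0. 0.]
```

```bash
python3 -m jog '[{"gripper":8,"delta_pos":[-0.9,-0.21,0],"turn":[0,0,0.17]},{"gripper":8,"delta_pos":[-0.9,-0.21,0],"turn":[0,0,0.17]},{"gripper":8,"delta_pos":[-0.9,-0.21,0],"turn":[0,0,0.17]},{"gripper":8,"delta_pos":[-0.9,-0.21,0],"turn":[0,0,0.17]}]'
python3 -m jog '[{"gripper":8,"delta_pos":[-0.92,-0.15,0],"turn":[0,0,0.17]},{"gripper":8,"delta_pos":[-0.92,-0.15,0],"turn":[0,0,0.17]},{"gripper":8,"delta_pos":[-0.92,-0.15,0],"turn":[0,0,0.17]},{"gripper":8,"delta_pos":[-0.92,-0.15,0],"turn":[0,0,0.17]}]'
python3 -m jog '[{"gripper":8,"delta_pos":[-0.83,-0.07,0],"turn":[0,0,0]},{"gripper":8,"delta_pos":[-0.83,-0.07,0],"turn":[0,0,0]},{"gripper":8,"delta_pos":[-0.83,-0.07,0],"turn":[0,0,0]},{"gripper":8,"delta_pos":[-0.83,-0.07,0],"turn":[0,0,0]},{"gripper":8,"delta_pos":[-0.83,-0.07,0],"turn":[0,0,0]},{"gripper":8,"delta_pos":[-0.83,-0.07,0],"turn":[0,0,0]}]'
python3 -c "
from h import *
where();plan([(.51,-.385,.005,0)])"
```

```text
time_s: 13.53
eef_pos: [0.5281, -0.1238, 0.1522]
orientation: [-2.122, -2.316, 0.003]
wrist_force: [0.0, 0.5, -0.9]
width: 0.164
gripper_force: 39.2
time_s: 13.87
eef_pos: [0.518, -0.2635, 0.1522]
orientation: [2.225, 2.218, -0.002]
wrist_force: [0.2, -0.7, -0.2]
width: 0.165
gripper_force: 39.2
time_s: 14.37
eef_pos: [0.5077, -0.383, 0.152]
orientation: [-2.222, -2.218, -0.0]
wrist_force: [0.3, 1.0, -0.7]
width: 0.167
gripper_force: 39.2
t 14.37 p [ 0.5077 -0.383   0.152 ] phi -0.1 tilt [-0.0016  0.0019 -1.    ] F [ 0.3  1.  -0.7] w 14.3 g 39.2 q [-0.65  0.43  1.66  0.    1.06 -0.65]
(0.51, -0.385, 0.005, 0) pos [-0.015  0.017  0.98 ] turn [-0.003 -0.004 -0.003]
```

```bash
python3 -m jog '[{"gripper":8,"delta_pos":[0,0.02,0.25],"turn":[0,0,0]},{"gripper":8,"delta_pos":[0,0.02,0.5],"turn":[0,0,0]},{"gripper":8,"delta_pos":[0,0.02,0.75],"turn":[0,0,0]},{"gripper":8,"delta_pos":[0,0.02,0.9],"turn":[0,0,0]},{"gripper":8,"delta_pos":[0,0.02,0.97],"turn":[0,0,0]},{"gripper":8,"delta_pos":[0,0.02,0.97],"turn":[0,0,0]},{"gripper":8,"delta_pos":[0,0.02,0.97],"turn":[0,0,0]},{"gripper":36,"delta_pos":[0,0.02,0.97],"turn":[0,0,0]},{"gripper":36,"delta_pos":[0,0.02,0.97],"turn":[0,0,0]},{"gripper":36,"delta_pos":[0,0.02,0.97],"turn":[0,0,0]}]'
python3 -m jog '[{"gripper":36,"delta_pos":[0,0,-0.25],"turn":[0,0,0]},{"gripper":36,"delta_pos":[0,0,-0.5],"turn":[0,0,0]},{"gripper":36,"delta_pos":[0,0,-0.75],"turn":[0,0,0]},{"gripper":36,"delta_pos":[0,0,-1],"turn":[0,0,0]},{"gripper":36,"delta_pos":[0,0,-1],"turn":[0,0,0]},{"gripper":36,"delta_pos":[0,0,-1],"turn":[0,0,0]}]'
python3 - <<'E'
from h import *
where()
a=np.vstack([cv2.resize(camera("scene")[95:320,130:420],(500,388))]);cv2.imwrite("pics/s5.png",a[:,:,::-1])
plan([(.51,-.27,.15,-30),(.506,-.19,.12,-60),(.506,-.19,.12,-80),(.506,-.19,.12,-100)])
E
```

```text
time_s: 15.2
eef_pos: [0.5123, -0.3846, 0.0096]
orientation: [2.22, 2.219, 0.001]
wrist_force: [-0.9, 0.0, -0.2]
width: 0.421
gripper_force: 0.0
time_s: 15.7
eef_pos: [0.5129, -0.3853, 0.1616]
orientation: [2.218, 2.215, 0.002]
wrist_force: [0.2, 0.3, -0.9]
width: 0.423
gripper_force: 0.0
t 15.7 p [ 0.5129 -0.3853  0.1616] phi -0.07 tilt [ 0.0054 -0.004  -1.    ] F [ 0.2  0.3 -0.9] w 36.1 g 0.0 q [-0.65  0.42  1.64  0.    1.07 -0.65]
(0.51, -0.27, 0.15, -30) pos [ 0.763 -0.012  0.061] turn [0.005 0.002 0.998]
(0.506, -0.19, 0.12, -60) pos [ 0.449 -0.29   0.2  ] turn [0. 0. 1.]
(0.506, -0.19, 0.12, -80) pos [0. 0. 0.] turn [0.    0.    0.667]
(0.506, -0.19, 0.12, -100) pos [0. 0. 0.] turn [0.    0.    0.667]
```

View pics/s5.png

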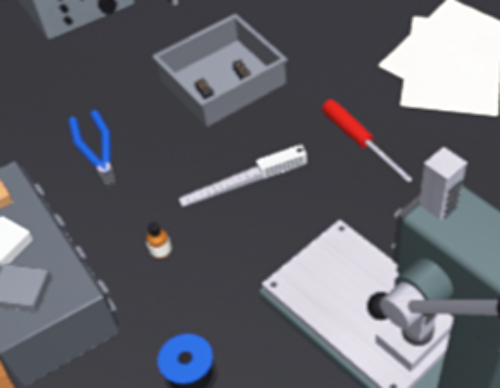

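Both connectors are in the tray, at (205,88) and (240,68) in the crop, and the plate is clear. Next is the gauge.

```bash
python3 -m jog '[{"gripper":45,"delta_pos":[0.76,-0.01,0.06],"turn":[0,0,1]},{"gripper":45,"delta_pos":[0.76,-0.01,0.06],"turn":[0,0,1]},{"gripper":45,"delta_pos":[0.76,-0.01,0.06],"turn":[0,0,1]},{"gripper":45,"delta_pos":[0.76,-0.01,0.06],"turn":[0,0,1]},{"gripper":45,"delta_pos":[0.76,-0.01,0.06],"turn":[0,0,1]}]'
python3 -m jog '[{"gripper":45,"delta_pos":[0.45,-0.29,0.2],"turn":[0,0,1]},{"gripper":45,"delta_pos":[0.45,-0.29,0.2],"turn":[0,0,1]},{"gripper":45,"delta_pos":[0.45,-0.29,0.2],"turn":[0,0,1]},{"gripper":45,"delta_pos":[0.45,-0.29,0.2],"turn":[0,0,1]},{"gripper":45,"delta_pos":[0.45,-0.29,0.2],"turn":[0,0,1]}]'
python3 -m jog '[{"gripper":45,"delta_pos":[0,0,0],"turn":[0,0,1]},{"gripper":45,"delta_pos":[0,0,0],"turn":[0,0,1]},{"gripper":45,"delta_pos":[0,0,0],"turn":[0,0,1]},{"gripper":45,"delta_pos":[0,0,0],"turn":[0,0,1]},{"gripper":45,"delta_pos":[0,0,0],"turn":[0,0,1]}]'
python3 -m jog '[{"gripper":45,"delta_pos":[0,0,0],"turn":[0,0,0.33]},{"gripper":45,"delta_pos":[0,0,0],"turn":[0,0,0.33]},{"gripper":45,"delta_pos":[0,0,0],"turn":[0,0,0.33]},{"gripper":45,"delta_pos":[0,0,0],"turn":[0,0,0.33]}]'
python3 -c "
from h import *
where();plan([(.506,-.1905,-.013,-100)])"
```

```text
time_s: 16.17
eef_pos: [0.5088, -0.2678, 0.1472]
orientation: [-2.722, -1.563, 0.003]
wrist_force: [0.2, -0.1, -0.2]
width: 0.527
gripper_force: 0.0
time_s: 16.58
eef_pos: [0.5055, -0.1895, 0.1175]
orientation: [-3.035, -0.806, 0.003]
wrist_force: [0.6, -0.4, 0.0]
width: 0.526
gripper_force: 0.0
time_s: 17.0
eef_pos: [0.5057, -0.1904, 0.1179]
orientation: [-3.141, 0.007, 0.002]
wrist_force: [0.4, -0.2, -0.2]
width: 0.53
gripper_force: 0.0
time_s: 17.33
eef_pos: [0.5059, -0.1902, 0.1183]
orientation: [-3.13, 0.265, 0.001]
wrist_force: [-0.9, 0.2, 0.8]
width: 0.522
gripper_force: 0.0
t 17.33 p [ 0.5059 -0.1902  0.1183] phi -99.67 tilt [-6.e-04  1.e-04 -1.e+00] F [-0.9  0.2  0.8] w 44.6 g 0.0 q [-0.36  0.33  1.9  -0.    0.92  1.38]
(0.506, -0.1905, -0.013, -100) pos [0.002 0.002 0.876] turn [0.    0.001 0.011]
```

```bash
python3 -m jog '[{"gripper":45,"delta_pos":[0,0,0.2],"turn":[0,0,0.01]},{"gripper":45,"delta_pos":[0,0,0.4],"turn":[0,0,0.01]},{"gripper":45,"delta_pos":[0,0,0.6],"turn":[0,0,0.01]},{"gripper":45,"delta_pos":[0,0,0.72],"turn":[0,0,0.01]},{"gripper":45,"delta_pos":[0,0,0.72],"turn":[0,0,0.01]},{"gripper":45,"delta_pos":[0,0,0.72],"turn":[0,0,0.01]}]'
python3 -m jog '[{"gripper":36,"delta_pos":[0,0,0.04],"turn":[0,0,0]},{"gripper":30,"delta_pos":[0,0,0.08],"turn":[0,0,0]},{"gripper":26,"delta_pos":[0,0,0.12],"turn":[0,0,0]},{"gripper":26,"delta_pos":[0,0,0.12],"turn":[0,0,0]},{"gripper":26,"delta_pos":[0,0,0.12],"turn":[0,0,0]}]'
python3 -c "
from h import *
where()"
```

```text
time_s: 17.83
eef_pos: [0.5054, -0.1897, 0.0101]
orientation: [-3.129, 0.277, 0.004]
wrist_force: [0.9, -0.2, -0.4]
width: 0.529
gripper_force: 0.0
time_s: 18.25
eef_pos: [0.506, -0.1897, -0.0072]
orientation: [3.129, -0.28, -0.0]
wrist_force: [-0.2, -0.4, -0.4]
width: 0.301
gripper_force: 0.0
t 18.25 p [ 0.506  -0.1897 -0.0072] phi -100.23 tilt [-1.e-04  0.e+00 -1.e+00] F [-0.2 -0.4 -0.4] w 25.7 g 0.0 q [-0.36  0.53  1.96 -0.    0.66  1.39]
```

```bash
python3 -m jog '[{"gripper":26,"delta_pos":[0,0,0.02],"turn":[0,0,0]},{"gripper":26,"delta_pos":[0,0,0.035],"turn":[0,0,0]},{"gripper":26,"delta_pos":[0,0,0.035],"turn":[0,0,0]}]'
python3 -m jog '[{"gripper":8,"delta_pos":[0,0,0],"turn":[0,0,0]},{"gripper":8,"delta_pos":[0,0,0],"turn":[0,0,0]},{"gripper":8,"delta_pos":[0,0,0],"turn":[0,0,0]},{"gripper":8,"delta_pos":[0,0,0],"turn":[0,0,0]},{"gripper":8,"delta_pos":[0,0,0],"turn":[0,0,0]},{"gripper":8,"delta_pos":[0,0,0],"turn":[0,0,0]}]' 80
python3 -c "
from h import *
where()"
```

```text
time_s: 18.5
eef_pos: [0.5059, -0.1897, -0.0127]
orientation: [-3.129, 0.281, 0.0]
wrist_force: [-0.6, 0.0, 0.1]
width: 0.302
gripper_force: 0.0
time_s: 19.0
eef_pos: [0.5062, -0.1899, -0.0122]
orientation: [3.129, -0.281, 0.0]
wrist_force: [-1.7, -0.9, 6.3]
width: 0.187
gripper_force: 79.4
t 19.0 p [ 0.5062 -0.1899 -0.0122] phi -100.25 tilt [ 2.e-04 -2.e-04 -1.e+00] F [-1.7 -0.9  6.3] w 16.0 g 79.4 q [-0.36  0.53  1.96 -0.    0.65  1.39]
```

```bash
python3 -m jog '[{"gripper":8,"delta_pos":[0,0,-0.15],"turn":[0,0,0]},{"gripper":8,"delta_pos":[0,0,-0.35],"turn":[0,0,0]},{"gripper":8,"delta_pos":[0,0,-0.55],"turn":[0,0,0]},{"gripper":8,"delta_pos":[0,0,-0.75],"turn":[0,0,0]},{"gripper":8,"delta_pos":[0,0,-0.9],"turn":[0,0,0]},{"gripper":8,"delta_pos":[0,0,-0.9],"turn":[0,0,0]},{"gripper":8,"delta_pos":[0,0,-0.9],"turn":[0,0,0]}]'
python3 - <<'E'
from h import *
where()
plan([(.54,-.15,.12,-72),(.565,-.11,.12,-44),(.575,-.07,.12,-16),(.5755,-.051,.12,9.8)])
E
```

```text
time_s: 19.58
eef_pos: [0.5067, -0.1899, 0.1232]
orientation: [3.129, -0.281, 0.003]
wrist_force: [-0.6, -0.3, -2.5]
width: 0.188
gripper_force: 78.6
t 19.58 p [ 0.5067 -0.1899  0.1232] phi -100.25 tilt [ 2.1e-03 -7.0e-04 -1.0e+00] F [-0.6 -0.3 -2.5] w 16.0 g 78.6 q [-0.36  0.32  1.89  0.    0.92  1.39]
(0.54, -0.15, 0.12, -72) pos [ 0.171 -0.301  0.022] turn [ 0.002 -0.004 -0.942]
(0.565, -0.11, 0.12, -44) pos [ 0.241 -0.202  0.   ] turn [ 0.     0.    -0.933]
(0.575, -0.07, 0.12, -16) pos [ 0.238 -0.137  0.   ] turn [ 0.     0.    -0.933]
(0.5755, -0.051, 0.12, 9.8) pos [ 0.123 -0.032  0.   ] turn [ 0.    0.   -0.86]
```

```bash
python3 -m jog '[{"gripper":8,"delta_pos":[0.04,-0.08,0],"turn":[0,0,-0.15]},{"gripper":8,"delta_pos":[0.08,-0.15,0.01],"turn":[0,0,-0.35]},{"gripper":8,"delta_pos":[0.12,-0.22,0.02],"turn":[0,0,-0.55]},{"gripper":8,"delta_pos":[0.17,-0.3,0.02],"turn":[0,0,-0.75]},{"gripper":8,"delta_pos":[0.17,-0.3,0.02],"turn":[0,0,-0.94]},{"gripper":8,"delta_pos":[0.17,-0.3,0.02],"turn":[0,0,-0.94]}]'
python3 -m jog '[{"gripper":8,"delta_pos":[0.06,-0.05,0],"turn":[0,0,-0.2]},{"gripper":8,"delta_pos":[0.12,-0.1,0],"turn":[0,0,-0.4]},{"gripper":8,"delta_pos":[0.18,-0.15,0],"turn":[0,0,-0.6]},{"gripper":8,"delta_pos":[0.24,-0.2,0],"turn":[0,0,-0.8]},{"gripper":8,"delta_pos":[0.24,-0.2,0],"turn":[0,0,-0.93]},{"gripper":8,"delta_pos":[0.24,-0.2,0],"turn":[0,0,-0.93]}]'
python3 -m jog '[{"gripper":8,"delta_pos":[0.06,-0.03,0],"turn":[0,0,-0.2]},{"gripper":8,"delta_pos":[0.12,-0.07,0],"turn":[0,0,-0.4]},{"gripper":8,"delta_pos":[0.18,-0.1,0],"turn":[0,0,-0.6]},{"gripper":8,"delta_pos":[0.24,-0.14,0],"turn":[0,0,-0.8]},{"gripper":8,"delta_pos":[0.24,-0.14,0],"turn":[0,0,-0.93]},{"gripper":8,"delta_pos":[0.24,-0.14,0],"turn":[0,0,-0.93]}]'
python3 -m jog '[{"gripper":8,"delta_pos":[0.03,-0.01,0],"turn":[0,0,-0.2]},{"gripper":8,"delta_pos":[0.06,-0.02,0],"turn":[0,0,-0.4]},{"gripper":8,"delta_pos":[0.09,-0.03,0],"turn":[0,0,-0.6]},{"gripper":8,"delta_pos":[0.12,-0.03,0],"turn":[0,0,-0.8]},{"gripper":8,"delta_pos":[0.12,-0.03,0],"turn":[0,0,-0.86]},{"gripper":8,"delta_pos":[0.12,-0.03,0],"turn":[0,0,-0.86]},{"gripper":8,"delta_pos":[0.12,-0.03,0],"turn":[0,0,-0.86]},{"gripper":8,"delta_pos":[0.12,-0.03,0],"turn":[0,0,-0.86]},{"gripper":8,"delta_pos":[0.12,-0.03,0],"turn":[0,0,-0.86]}]'
python3 - <<'E'
from h import *
where()
im=camera("scene")[175:305,255:405];im2=camera("top")[180:285,230:380]
cv2.imwrite("pics/s6.png",np.hstack([cv2.resize(im,(450,390),interpolation=cv2.INTER_CUBIC),cv2.resize(im2,(350,390//1),interpolation=cv2.INTER_CUBIC)])[:,:,::-1])
np.save("sc.npy",camera("scene"))
plan([(.5755,-.051,.05,9.8)])
E
```

```text
time_s: 20.08
eef_pos: [0.5381, -0.1491, 0.1172]
orientation: [-3.1, -0.498, 0.005]
wrist_force: [-0.3, 1.0, -2.5]
width: 0.185
gripper_force: 78.6
time_s: 20.58
eef_pos: [0.5632, -0.1099, 0.1179]
orientation: [-2.892, -1.224, 0.003]
wrist_force: [-0.6, 0.4, -1.8]
width: 0.189
gripper_force: 78.6
time_s: 21.08
eef_pos: [0.5733, -0.0698, 0.1184]
orientation: [-2.513, -1.883, 0.002]
wrist_force: [-0.0, -0.0, -1.8]
width: 0.183
gripper_force: 78.6
time_s: 21.83
eef_pos: [0.5747, -0.0517, 0.1193]
orientation: [-2.032, -2.395, 0.001]
wrist_force: [-0.1, 0.4, -1.1]
width: 0.185
gripper_force: 78.6
t 21.83 p [ 0.5747 -0.0517  0.1193] phi 9.37 tilt [-4.e-04 -1.e-04 -1.e+00] F [-0.1  0.4 -1.1] w 15.8 g 78.6 q [-0.09  0.38  1.82 -0.    0.95 -0.26]
(0.5755, -0.051, 0.05, 9.8) pos [0.003 0.005 0.463] turn [-0.     0.    -0.011]
```

```bash
python3 -m jog '[{"gripper":8,"delta_pos":[0.01,0.01,0.1],"turn":[0,0,-0.01]},{"gripper":8,"delta_pos":[0.01,0.01,0.25],"turn":[0,0,-0.01]},{"gripper":8,"delta_pos":[0.01,0.01,0.4],"turn":[0,0,-0.01]},{"gripper":8,"delta_pos":[0.01,0.01,0.5],"turn":[0,0,-0.01]},{"gripper":8,"delta_pos":[0.01,0.01,0.55],"turn":[0,0,-0.01]},{"gripper":8,"delta_pos":[0.01,0.01,0.55],"turn":[0,0,-0.01]},{"gripper":8,"delta_pos":[0.01,0.01,0.55],"turn":[0,0,-0.01]},{"gripper":8,"delta_pos":[0.01,0.01,0.55],"turn":[0,0,-0.01]}]'
python3 - <<'E'
from h import *
where()
im=camera("scene")[185:310,270:420]
cv2.imwrite("pics/s7.png",cv2.resize(im,(720,600),interpolation=cv2.INTER_CUBIC)[:,:,::-1])
p=get_state()["eef_pos"]
f=lambda q:((proj("scene",q)-[270,185])*4.8).round(0)
x=np.array([-.1685,.9857,0])
print("exp tip lower",f([*(p+.147*x)[:2],.048]),"mouth",f([.5445,.1335,.045]),"ram corners low",[f([.5445-.9857*s,.1335-.1685*s,.0505]) for s in(-.035,.035)])
E
```

```text
time_s: 22.65
eef_pos: [0.577, -0.0497, 0.038]
orientation: [2.022, 2.403, 0.001]
wrist_force: [-0.3, -0.6, -2.0]
width: 0.185
gripper_force: 78.5
t 22.65 p [ 0.577  -0.0497  0.038 ] phi 9.83 tilt [ 1.6e-03 -1.0e-04 -1.0e+00] F [-0.3 -0.6 -2. ] w 15.8 g 78.5 q [-0.09  0.5   1.86 -0.    0.78 -0.26]
exp tip lower [359. 416.] mouth [426. 472.] ram corners low [array([372., 517.]), array([481., 416.])]
```

View pics/s7.png

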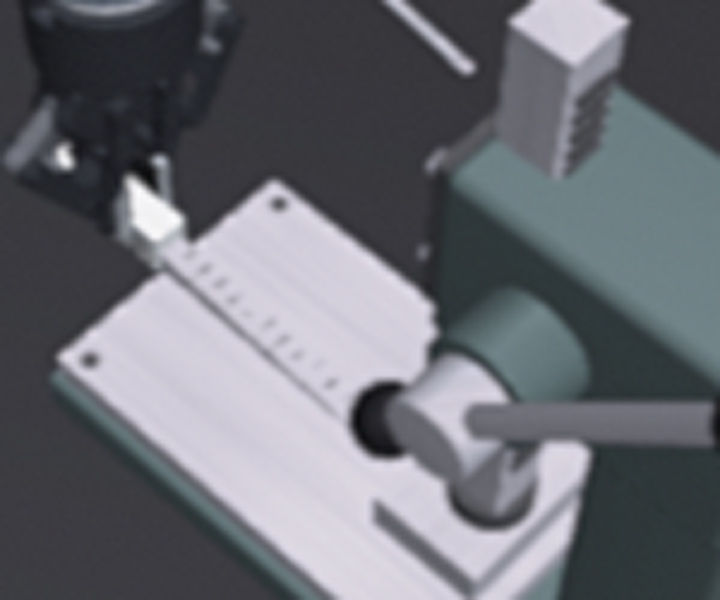

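The gauge is held straight, its blade parallel to the plate edges and running at the middle: it crosses the front edge near (172,267), where the edge midpoint is (168,272). Its tip, near (345,415), is still outside the ram. I'll lower it onto the plate.

```bash
python3 -m jog '[{"gripper":8,"delta_pos":[0,0,0.015],"turn":[0,0,0]},{"gripper":8,"delta_pos":[0,0,0.025],"turn":[0,0,0]},{"gripper":8,"delta_pos":[0,0,0.025],"turn":[0,0,0]},{"gripper":8,"delta_pos":[0,0,0.025],"turn":[0,0,0]}]'
python3 -m jog '[{"gripper":8,"delta_pos":[0,0,0.007],"turn":[0,0,0]},{"gripper":8,"delta_pos":[0,0,0.007],"turn":[0,0,0]},{"gripper":8,"delta_pos":[0,0,0.007],"turn":[0,0,0]}]'
python3 -m jog '[{"gripper":8,"delta_pos":[0,0,0.004],"turn":[0,0,0]},{"gripper":8,"delta_pos":[0,0,0.004],"turn":[0,0,0]},{"gripper":8,"delta_pos":[0,0,0.004],"turn":[0,0,0]}]'
python3 -c "
from h import *
where();print(get_state()['ft_torque'])"
```

```text
time_s: 23.03
eef_pos: [0.5762, -0.0497, 0.0334]
orientation: [2.023, 2.404, 0.0]
wrist_force: [-0.5, 0.2, -2.8]
width: 0.181
gripper_force: 78.5
time_s: 23.28
eef_pos: [0.5764, -0.0498, 0.0326]
orientation: [2.022, 2.404, 0.0]
wrist_force: [-1.3, -0.5, 3.2]
width: 0.188
gripper_force: 79.4
time_s: 23.53
eef_pos: [0.5765, -0.0498, 0.0324]
orientation: [2.022, 2.404, 0.0]
wrist_force: [-2.7, -2.2, 8.2]
width: 0.185
gripper_force: 80.1
t 23.53 p [ 0.5765 -0.0498  0.0324] phi 9.85 tilt [ 6.e-04 -2.e-04 -1.e+00] F [-2.7 -2.2  8.2] w 15.8 g 80.1 q [-0.09  0.5   1.86 -0.    0.77 -0.26]
[-0.00355667  0.60039008  0.04819894]
```

```bash
python3 -m jog '[{"gripper":8,"delta_pos":[0.02,0,-0.004],"turn":[0,0,0]},{"gripper":8,"delta_pos":[0.05,0,-0.004],"turn":[0,0,0]},{"gripper":8,"delta_pos":[0.08,0,-0.004],"turn":[0,0,0]},{"gripper":8,"delta_pos":[0.11,0,-0.004],"turn":[0,0,0]},{"gripper":8,"delta_pos":[0.14,0,-0.004],"turn":[0,0,0]},{"gripper":8,"delta_pos":[0.17,0,-0.004],"turn":[0,0,0]},{"gripper":8,"delta_pos":[0.2,0,-0.004],"turn":[0,0,0]},{"gripper":8,"delta_pos":[0.22,0,-0.004],"turn":[0,0,0]},{"gripper":8,"delta_pos":[0.22,0,-0.004],"turn":[0,0,0]},{"gripper":8,"delta_pos":[0.22,0,-0.004],"turn":[0,0,0]}]'
python3 -m jog '[{"gripper":8,"delta_pos":[0.02,0,0],"turn":[0,0,0]},{"gripper":8,"delta_pos":[0.04,0,0],"turn":[0,0,0]},{"gripper":8,"delta_pos":[0.06,0,0],"turn":[0,0,0]},{"gripper":8,"delta_pos":[0.08,0,0],"turn":[0,0,0]},{"gripper":8,"delta_pos":[0.1,0,0],"turn":[0,0,0]},{"gripper":8,"delta_pos":[0.12,0,0],"turn":[0,0,0]},{"gripper":8,"delta_pos":[0.14,0,0],"turn":[0,0,0]},{"gripper":8,"delta_pos":[0.14,0,0],"turn":[0,0,0]},{"gripper":8,"delta_pos":[0.14,0,0],"turn":[0,0,0]}]'
python3 -c "
from h import *
where();print(get_state()['ft_torque'])"
```

```text
time_s: 24.37
eef_pos: [0.5714, -0.0166, 0.0328]
orientation: [2.021, 2.403, 0.002]
wrist_force: [0.5, -0.6, 6.7]
width: 0.182
gripper_force: 79.6
time_s: 25.12
eef_pos: [0.5678, 0.0039, 0.0328]
orientation: [2.021, 2.403, 0.002]
wrist_force: [1.1, -2.2, 6.6]
width: 0.184
gripper_force: 79.7
t 25.12 p [0.5678 0.0039 0.0328] phi 9.87 tilt [ 1.8e-03 -1.0e-04 -1.0e+00] F [ 1.1 -2.2  6.6] w 15.7 g 79.7 q [ 0.    0.49  1.89 -0.    0.76 -0.17]
[-0.33259491 -0.11189052  0.04108322]
```

```bash
cat > chk.py <<'E'
from h import *
import sys
s=get_state();F=np.array(s["wrist_force"]);x=np.array([-.171,.985,0])
print("p",np.round(s["eef_pos"],4),"Fx",round(-F@x,1),"Fz",round(F[2],1));sys.exit(-F@x>4.0)
E
python3 -m jog '[{"gripper":8,"delta_pos":[0.01,0,-0.002],"turn":[0,0,0]},{"gripper":8,"delta_pos":[0.02,0,-0.002],"turn":[0,0,0]},{"gripper":8,"delta_pos":[0.02,0,-0.002],"turn":[0,0,0]}]' >/dev/null && python3 chk.py &&
python3 -m jog '[{"gripper":8,"delta_pos":[0.01,0,0],"turn":[0,0,0]},{"gripper":8,"delta_pos":[0.02,0,0],"turn":[0,0,0]},{"gripper":8,"delta_pos":[0.02,0,0],"turn":[0,0,0]}]' >/dev/null && python3 chk.py &&
python3 -m jog '[{"gripper":8,"delta_pos":[0.01,0,0],"turn":[0,0,0]},{"gripper":8,"delta_pos":[0.02,0,0],"turn":[0,0,0]},{"gripper":8,"delta_pos":[0.02,0,0],"turn":[0,0,0]}]' >/dev/null && python3 chk.py &&
python3 -m jog '[{"gripper":8,"delta_pos":[0.01,0,0],"turn":[0,0,0]},{"gripper":8,"delta_pos":[0.02,0,0],"turn":[0,0,0]},{"gripper":8,"delta_pos":[0.02,0,0],"turn":[0,0,0]}]' >/dev/null && python3 chk.py
```

```text
p [0.5669 0.0068 0.0328] Fx 2.6 Fz 5.7False
```

```bash
sed -i 's/sys.exit(-F@x>4.0)/sys.exit(int(-F@x>4.0))/' chk.py
python3 -m jog '[{"gripper":8,"delta_pos":[0.01,0,0],"turn":[0,0,0]},{"gripper":8,"delta_pos":[0.02,0,0],"turn":[0,0,0]},{"gripper":8,"delta_pos":[0.02,0,0],"turn":[0,0,0]}]' >/dev/null && python3 chk.py &&
python3 -m jog '[{"gripper":8,"delta_pos":[0.01,0,0],"turn":[0,0,0]},{"gripper":8,"delta_pos":[0.02,0,0],"turn":[0,0,0]},{"gripper":8,"delta_pos":[0.02,0,0],"turn":[0,0,0]}]' >/dev/null && python3 chk.py &&
python3 -m jog '[{"gripper":8,"delta_pos":[0.01,0,0],"turn":[0,0,0]},{"gripper":8,"delta_pos":[0.02,0,0],"turn":[0,0,0]},{"gripper":8,"delta_pos":[0.02,0,0],"turn":[0,0,0]}]' >/dev/null && python3 chk.py &&
python3 -m jog '[{"gripper":8,"delta_pos":[0.01,0,0],"turn":[0,0,0]},{"gripper":8,"delta_pos":[0.02,0,0],"turn":[0,0,0]},{"gripper":8,"delta_pos":[0.02,0,0],"turn":[0,0,0]}]' >/dev/null && python3 chk.py
```

```text
p [0.5663 0.0096 0.0328] Fx 3.5 Fz 5.8
p [0.5658 0.0125 0.0328] Fx 3.8 Fz 6.2
p [0.5652 0.0155 0.0328] Fx 4.2 Fz 5.5
```

```bash
python3 -m jog '[{"gripper":8,"delta_pos":[0.0,0,-0.003],"turn":[0,0,0]},{"gripper":8,"delta_pos":[0.01,0,-0.003],"turn":[0,0,0]},{"gripper":8,"delta_pos":[0.01,0,-0.003],"turn":[0,0,0]}]' >/dev/null && python3 chk.py &&
python3 -m jog '[{"gripper":8,"delta_pos":[0.01,0,0],"turn":[0,0,0]},{"gripper":8,"delta_pos":[0.02,0,0],"turn":[0,0,0]},{"gripper":8,"delta_pos":[0.02,0,0],"turn":[0,0,0]}]' >/dev/null && python3 chk.py &&
python3 -m jog '[{"gripper":8,"delta_pos":[0.01,0,0],"turn":[0,0,0]},{"gripper":8,"delta_pos":[0.02,0,0],"turn":[0,0,0]},{"gripper":8,"delta_pos":[0.02,0,0],"turn":[0,0,0]}]' >/dev/null && python3 chk.py &&
python3 -m jog '[{"gripper":8,"delta_pos":[0.01,0,0],"turn":[0,0,0]},{"gripper":8,"delta_pos":[0.02,0,0],"turn":[0,0,0]},{"gripper":8,"delta_pos":[0.02,0,0],"turn":[0,0,0]}]' >/dev/null && python3 chk.py
```

```text
p [0.5644 0.0172 0.0328] Fx 1.4 Fz 2.1
p [0.564  0.0197 0.0328] Fx 4.8 Fz 0.8
```

```bash
python3 -m jog '[{"gripper":8,"delta_pos":[0,0,0],"turn":[0,0,0]},{"gripper":8,"delta_pos":[0,0,0],"turn":[0,0,0]}]' >/dev/null; python3 chk.py
python3 -m jog '[{"gripper":8,"delta_pos":[0.007,0,0],"turn":[0,0,0]},{"gripper":8,"delta_pos":[0.007,0,0],"turn":[0,0,0]},{"gripper":8,"delta_pos":[0.007,0,0],"turn":[0,0,0]}]' >/dev/null; python3 chk.py
```

```text
p [0.564  0.0197 0.0328] Fx 5.2 Fz 0.3
p [0.5639 0.0202 0.0328] Fx 8.5 Fz -0.4
```

```bash
python3 -m jog '[{"gripper":8,"delta_pos":[0,0,0],"turn":[0,0,0]},{"gripper":8,"delta_pos":[0,0,0],"turn":[0,0,0]},{"gripper":8,"delta_pos":[0,0,0],"turn":[0,0,0]},{"gripper":8,"delta_pos":[0,0,0],"turn":[0,0,0]},{"gripper":8,"delta_pos":[0,0,0],"turn":[0,0,0]},{"gripper":8,"delta_pos":[0,0,0],"turn":[0,0,0]},{"gripper":8,"delta_pos":[0,0,0],"turn":[0,0,0]},{"gripper":8,"delta_pos":[0,0,0],"turn":[0,0,0]}]' >/dev/null; python3 chk.py; python3 -c "
from h import *
where();print(get_state()['ft_torque'])"
```

```text
p [0.5639 0.0202 0.0328] Fx 7.1 Fz 0.0
t 27.7 p [0.5639 0.0202 0.0328] phi 9.86 tilt [-1.e-04 -9.e-04 -1.e+00] F [ 1.5 -6.9  0. ] w 15.9 g 78.8 q [ 0.03  0.49  1.89 -0.    0.76 -0.14]
[-1.27788124 -0.19865654  0.06883124]
```

The gauge is steady at a push of about 7 N with no creep. The estimated depth is about 32 mm, which means a gap of about 4.7 mm and fits the stated range. I'll hand the job in.

```bash
python3 -c "
from workcell import *
print(close_job())"
```

```text
the job is handed in; nothing more can be done
None
```

Job handed in at about 28 s: both connectors are in the scrap tray, and the arm is holding the taper gauge by its handle under the ram at a steady push of about 7 N, at an estimated depth of 32 mm (gap about 4.7 mm); that contact was judged from forces and the reported arm position, not a final picture.

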